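# Load the cook's tray

### The arm

A 7-joint arm with a two-finger parallel gripper is mounted at the origin on the work surface; the furniture and walls round the work are solid. World frame = base frame: x ahead of the robot, y to its left, z up, the work surface at z = 0. Lengths are in mm, angles in rad, forces in N, time in s.
With the tool pointing down it reaches from about 400 to 875 mm from the base axis. Payload 4.4 kg.
Tool frame: the origin (TCP) lies at the very end of the fingers, on their centre line; the grasp point (between the pads) lies behind it (r.grip_point_offset is the z of the grasp point in the tool frame, in mm); z points along the fingers, y is the line along which they close (so a half turn about z gives the same grasp; the last joint's range is limited). The gripper opens to 85 mm and grips with 20 to 120 N. Pads are 22 mm wide; open, the fingers measure 114 mm over their backs; the gripper's body (76 mm by 85 mm) begins 54 mm behind the grasp point. The pads swing forward as they close: fully open they stand 13 mm farther back than shut.
Start: joints at [1.054, 0.628, 0.038, 1.517, -0.027, 0.996, -0.02], TCP at [283.224, -585.066, 231.313] pointing down, gripper open.
Joint ranges: [-3.06, 3.06], [-0.37, 2.12], [-1.25, 1.32], [0.18, 2.47], [-1.1, 4.24], [0.23, 1.98], [-2.94, 2.94]. Speed limits (rad/s): [2.57, 2.57, 3.14, 3.14, 3.14, 3.14, 3.14].

### API

Orientations are given as a 3x3 rotation matrix whose columns are the frame's x, y, z axes.
In Python, from bench import r gives the robot as it stands. The module is installed in compiled form; this text tells all that it offers.
- The arm moves only by the tool jog_arm, never from a script. Its arguments are lists of equal length, an entry for each row: "xyz": the shift along the world's x, y, z as a fraction of full scale, a list of three; "turn": the turn about the world's z as a fraction of full scale; "fingers": the closure, from -1 (fully open) to 1 (shut). In form: {"xyz": [[dx, dy, dz], ...], "turn": [turn, ...], "fingers": [fingers, ...]}. A call has exactly 10 rows; each row shifts and turns the commanded pose from where the row before left it; what a row does not reach is not made up. Full scale, the value 1, is 20 mm for a shift and 5 degrees for a turn. A row lasts 1/12 s, in which the tool goes at most 41.7 mm and 7.16 degrees, less where a joint would pass 70% of its speed; a pose out of reach is approached as far as the arm can. A call with a number of a shift or a turn outside -1 to 1 is refused whole. A call with a gripper value outside its range is refused whole. The fingers move at their own pace and stop on an object; "force" is the grip in N (left out, the last holds). Time passes only in rows, so rows that do not move let the fingers close, or fill a call up. It gives the time, the measured TCP pose, the force, the opening and the grip force at its end, in the units of the state.
- r.get_state(): the state, without advancing time (a new reading comes with each control period).
- r.read_camera(name): name is "scene" or "top" or "wrist"; returns the picture (400x640x3 uint8, red, green, blue); there is no depth.
- r.calibration(name): a dict with "fovy" (degrees; the focal length in pixels is half the picture's height over the tangent of half this angle, whatever the lens; pixels are square), "cx", "cy" (the principal point, pixels), "origin" and "rotation" of the camera in the world. Camera axes: x right, y up, looking along -z (the intrinsics and any distortion apply to the point x, -y, -z); pixel columns grow to the right and rows downward; lengths in mm; the calibration is good to about 2 mm. The wrist camera is an equidistant fisheye: a pixel r from the principal point sees the ray r / f radians off the axis. A picture is of the moment at which its call begins: read the wrist's pose just before it. calibration takes no time and is no camera call; for the wrist camera it gives the pose at the moment of the call.
- r.close_job(): hands the job in; it is judged then, once.
Trained networks look in the newest picture that a camera, given by its name, has taken for a name from the list of things; names that differ only in an ending like _2 or _b are one class to them, and where a whole thing is asked for, a point or a joint stands for the part that bears it (a point fixed in the world has none). Each returns a list of dicts, best first, with "confidence" (0 to 1); they miss things now and then, are a little off and sometimes report something else, mostly with a low value. They report only what shows in the picture. A call takes as long as a camera call.
- r.trace(camera, target): "region" (400x640 bool, what is visible of it).
- r.mark_of(camera, target): "point" ([x, y, z] in mm, in the coordinates of the camera as it stood for that picture, good to about 4 mm: a listed point, or the origin of a listed thing).
The state is a dict: "t": time; "joint_positions": joint angles; "joint_vel": joint speeds; "joint_efforts": joint torques, N m; "eef_pos": TCP position; "tool_rot": TCP orientation; "force": force on the tool from outside, world axes, zero at the start; "torque": the same for the moment, N m; "gripper_width": opening from 0.0 (shut) to 1.0 (fully open); "finger_force": force on a finger pad.
Only numpy, scipy, OpenCV 4.12 (cv2) and the standard library are available. Lean on these libraries where they do the work, as an engineer would, in place of code of your own. Each camera call takes 0.05 s, during which the arm holds its last target. There are 200 camera calls.

### The job

Get the cook's tray ready to carry to the hob: stand the dark pepper mill in the wide steel cup and the green-labelled herb jar in the narrow copper cup, sit the garlic bulb in the round white dish and the teal kitchen timer in the square blue dish, all upright. The brown-labelled spice jars look much like the herb jar but are not for tonight: leave them standing where they are. Lower each thing right down into its place before letting go; do not drop it in.

Things in the scene. Friction and masses are not known exactly. Their poses are not given: they have to be found in the camera images.
- mill: Dark brown turned-wood pepper mill, 150 mm tall, about 0.2 kg: foot 58 mm across, narrow waist, round head 50 mm across from 109 to 139 mm up (grip it there, at about 120 mm), small knob on top. Head does not turn. Loose; origin at the centre of its underside, z up.
- herb_jar: Herb jar: glass spice jar with green label and red cap with a green emblem, 106 mm tall, about 0.11 kg, body 42 mm across, cap 45 mm across from 85 to 106 mm up. Graspable at body or cap. Loose; origin at the centre of its underside, z up.
- garlic: Whole garlic bulb, 56 mm across and 56 mm tall with its neck, 34 g, sitting on its flat root end. Round: any grasp yaw, at about 30 mm up. Loose; origin at the centre of its underside, z up.
- timer: Kitchen timer, white round base 67 mm across (25 mm high) with a teal dial 64 mm across above it, 57 mm tall, 0.16 kg. On top a straight ridge to grip: 36 mm long (along its x axis), 8 mm wide, from 45 to 57 mm up; or grip the dial. Dial does not turn. Loose; origin at the centre of its underside, z up.
- brown_jar_1: Look-alike to leave alone: same size and red cap as the herb jar, but a brown label and a pale emblem on the cap. Loose; origin at the centre of its underside, z up.
- brown_jar_2: Second look-alike to leave alone, same as brown_jar_1. Behind all these loose things hangs a wall cabinet: door fronts at x = 0.61 m, handles out to 0.57, from z = 0.42 up, wherever y < 0.21; keep the wrist nearer the robot when crossing. Loose; origin at the centre of its underside, z up.
- mill_cup: Wide steel cup for the mill: 30 mm high, floor 4 mm thick, bore 72 mm widening to 88 mm at the mouth. Origin at the centre of its underside, z up. Fixed in one quarter (which one varies) of a square wooden tray: 216 mm, floor 6 mm, rim 18 mm high, quarters 100 mm apart; yaw is the tray's.
- jar_cup: Narrow copper cup for the herb jar: 30 mm high, floor 4 mm thick, bore 56 mm widening to 72 mm at the mouth (the mill's foot does not fit). Origin at the centre of its underside, z up. Fixed in one quarter (which one varies) of a square wooden tray: 216 mm, floor 6 mm, rim 18 mm high, quarters 100 mm apart; yaw is the tray's.
- garlic_dish: Round shallow white dish for the garlic: 12 mm high, floor 4 mm thick and 74 mm across, rim 94 mm across. Origin at the centre of its underside, z up. Fixed in one quarter (which one varies) of a square wooden tray: 216 mm, floor 6 mm, rim 18 mm high, quarters 100 mm apart; yaw is the tray's.
- timer_dish: Square shallow blue dish for the timer: outside 88 mm, 11 mm high, walls and floor 4 mm thick. Origin at the centre of its underside, z up. Fixed in one quarter (which one varies) of a square wooden tray: 216 mm, floor 6 mm, rim 18 mm high, quarters 100 mm apart; yaw is the tray's.

How it is judged (in metres and radians):
At the end, for the whole second after the job is handed in: Mill, herb jar, garlic and timer stand upright (6 deg, garlic 23 deg) on the floors of their own cups and dishes, within 12 mm of centre; both brown-labelled jars stand within 30 mm of their starts; all at rest (horizontal distance between mill and mill_cup below 0.012 m and angle between each of mill, herb_jar, timer, brown_jar_1, brown_jar_2's own z axis and vertical below 0.1 rad and linear speed of each of mill, herb_jar, garlic, timer below 0.02 m/s and z of mill in the frame of mill_cup between -0.002 and 0.01 m and horizontal distance between herb_jar and jar_cup below 0.012 m and z of herb_jar in the frame of jar_cup between -0.002 and 0.01 m and horizontal distance between garlic and garlic_dish below 0.012 m and angle between garlic's own z axis and vertical below 0.4 rad and z of garlic in the frame of garlic_dish between -0.002 and 0.01 m and horizontal distance between timer and timer_dish below 0.012 m and z of timer in the frame of timer_dish between -0.002 and 0.01 m and distance of each of brown_jar_1, brown_jar_2 from where it was at the start of the episode below 0.03 m); the robot touches nothing.
It fails at once if a brown-labelled jar is shifted by more than 30 mm or tipped (distance of any of brown_jar_1, brown_jar_2 from where it was at the start of the episode above 0.03 m or angle between any of brown_jar_1, brown_jar_2's own z axis and vertical above 0.3 rad).
It fails at once if the mill is dropped into its place: it falls free, more than 20 mm above the floor of its cup or dish (horizontal distance between mill and mill_cup below 0.05 m and z of mill in the frame of mill_cup above 0.024 m and contact force between the fingers and mill below 0.01 N and linear speed of mill above 0.15 m/s).
It fails at once if the herb jar is dropped into its place: it falls free, more than 20 mm above the floor of its cup or dish (horizontal distance between herb_jar and jar_cup below 0.05 m and z of herb_jar in the frame of jar_cup above 0.024 m and contact force between the fingers and herb_jar below 0.01 N and linear speed of herb_jar above 0.15 m/s).
It fails at once if the garlic is dropped into its place: it falls free, more than 20 mm above the floor of its cup or dish (horizontal distance between garlic and garlic_dish below 0.05 m and z of garlic in the frame of garlic_dish above 0.024 m and contact force between the fingers and garlic below 0.01 N and linear speed of garlic above 0.15 m/s).
It fails at once if the timer is dropped into its place: it falls free, more than 20 mm above the floor of its cup or dish (horizontal distance between timer and timer_dish below 0.05 m and z of timer in the frame of timer_dish above 0.024 m and contact force between the fingers and timer below 0.01 N and linear speed of timer above 0.15 m/s).
It also fails if it takes over 128 s, if anything falls off the work surface, if the arm or the gripper's body presses on something with over 40 N, if the wrist force passes 120 N, or if a joint passes its speed limit or range.

## Working session

There is one attempt and no reset: what is moved stays moved. The work goes in short steps, Python scripts to look and compute and a tool call to move; the robot and the scene stay as the last step left them, time stands still between calls to the robot, and variables do not carry over. Pictures are saved under pics/ and viewed, at most 16 in all, crops included, and the job is handed in when it is done.

Besides the shell and the picture viewer there is one more tool, called after "Call:" by a JSON object that holds its "fn" and its "kwargs". jog_arm: Moves the arm, as the interface text tells. Its arguments: {"type":"object","properties":{"xyz":{"type":"array"},"turn":{"type":"array"},"fingers":{"type":"array"},"force":{"type":"number"}},"required":["xyz","turn","fingers"]}

```bash
mkdir -p pics; cat > h.py <<'E'
import numpy as np,cv2
from bench import r
def cam(n,f=None):
    im=r.read_camera(n)
    if f: cv2.imwrite('pics/'+f,im[:,:,::-1])
    return im
def world(n,p,c=None):
    c=c or r.calibration(n); return np.array(c['origin'])+np.array(c['rotation'])@np.array(p)
E
python3 - <<'E'
from h import *
s=r.get_state();print(s['t'],s['eef_pos'],s['tool_rot'],s['gripper_width'],r.grip_point_offset)
for n in ['top','scene']:
    cam(n,n+'0.png');c=r.calibration(n);print(n,c)
    for t in ['mill','herb_jar','garlic','timer','brown_jar_1','mill_cup','jar_cup','garlic_dish','timer_dish']:
        for d in r.mark_of(n,t)[:4]: print(t,round(d['confidence'],2),world(n,d['point'],c).round(0))
print(r.get_state()['t'])
E
```

```text
0.0 [ 282.96321801 -584.47825226  230.37820758] [[ 9.00111212e-01  4.35659411e-01 -8.26376885e-04]
 [ 4.35660195e-01 -9.00109587e-01  1.71029498e-03]
 [ 1.27634728e-06 -1.89947520e-03 -9.99998196e-01]] 1.0010935641679466 -18.700000000000003
top {'fovy': 43.60785679120603, 'cx': 314.8567533296936, 'cy': 198.57687209180898, 'origin': array([-182.94184995, -168.64055854, 1526.83040705]), 'rotation': array([[ 2.37290629e-01,  8.85650525e-01, -3.99144466e-01],
       [-9.71438554e-01,  2.16564544e-01, -9.69893534e-02],
       [ 5.41867490e-04,  4.10758987e-01,  9.11743802e-01]])}
herb_jar 0.86 [464.  19.  -0.]
herb_jar 0.73 [522. 286.   5.]
garlic 0.15 [421. 305.   9.]
timer 0.57 [ 467. -120.    3.]
brown_jar_1 0.57 [ 386. -186.   -3.]
mill_cup 0.77 [523. 286.   6.]
jar_cup 0.82 [412. 201.   5.]
jar_cup 0.51 [ 470. -118.    4.]
garlic_dish 0.78 [507. 184.   5.]
timer_dish 0.76 [422. 304.   8.]
scene {'fovy': 44.69313802590145, 'cx': 312.7006162866939, 'cy': 200.40255885382211, 'origin': array([-225.75109351,  825.28806719,  802.83331232]), 'rotation': array([[-0.7832518 ,  0.3630059 , -0.50472104],
       [-0.62169614, -0.45308909,  0.63890859],
       [ 0.00324399,  0.81420943,  0.58056221]])}
mill 0.92 [ 486. -237.   -1.]
herb_jar 0.75 [458.  16.  -2.]
garlic 0.71 [ 357. -316.   -0.]
garlic 0.17 [ 463. -115.   -2.]
timer 0.79 [ 460. -115.   -4.]
timer 0.56 [ 383. -188.   -0.]
brown_jar_1 0.79 [ 468. -366.   -5.]
brown_jar_1 0.77 [ 385. -188.   -1.]
mill_cup 0.73 [524. 288.   6.]
jar_cup 0.97 [413. 201.   4.]
garlic_dish 0.67 [504. 193.   7.]
timer_dish 0.79 [419. 303.   5.]
1.0
```

View pics/top0.png

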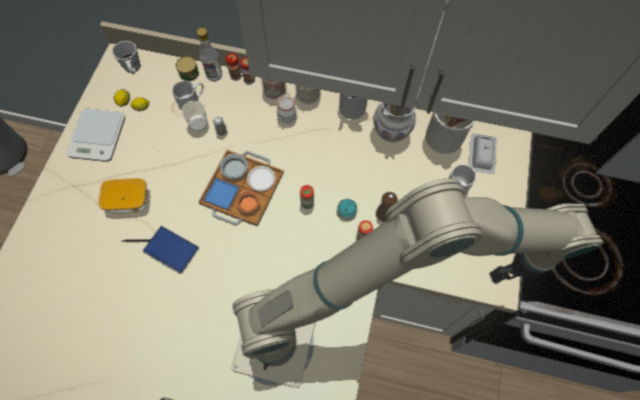

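View pics/scene0.png

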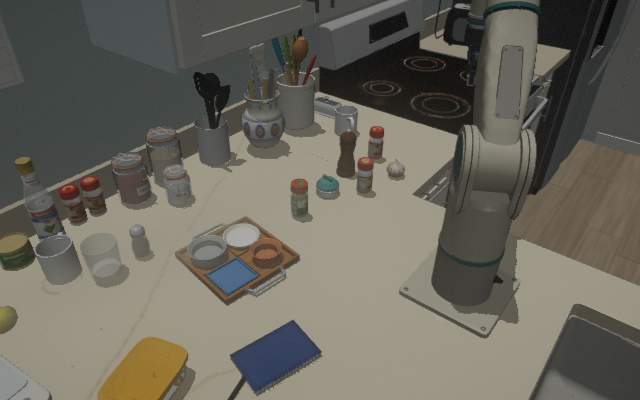

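The top view shows the tray around (240,187). The scene view shows the herb jar with the green label at (299,197), the timer at (327,186), the mill at (346,155), brown jars at (366,175) and (376,142), and the garlic at (396,168). The positions match the network's marks. I'll go for the garlic first.

Call:
{"fn": "jog_arm", "kwargs": {"xyz": [[0.3,1,0],[0.3,1,0],[0.3,1,0],[0.3,1,0],[0.3,1,0],[0.3,1,0],[0.3,1,0],[0.3,1,0],[0.3,1,0],[0.3,1,0]], "turn": [0.2,0.2,0.2,0.2,0.2,0.2,0.2,0.2,0.2,0.2], "fingers": [-1,-1,-1,-1,-1,-1,-1,-1,-1,-1], "force": 30}}

```text
t: 1.83
eef_pos: [343.5, -384.2, 231.5]
tool_rot: [[0.81, 0.586, 0.0], [0.586, -0.81, -0.0], [0.0, 0.0, -1.0]]
force: [0.5, -0.1, 0.7]
gripper_width: 1.002
finger_force: 0.0
```

```bash
cat >> h.py <<'E'
ALL=['mill','herb_jar','garlic','timer','brown_jar_1','mill_cup','jar_cup','garlic_dish','timer_dish']
def look(n,names=ALL,f=None):
    c=r.calibration(n); cam(n,f)
    for t in names:
        for d in r.mark_of(n,t)[:3]: print(n,t,round(d['confidence'],2),world(n,d['point'],c).round(0))
def st():
    s=r.get_state();R=np.array(s['tool_rot']);print('t',round(s['t'],2),'eef',np.round(s['eef_pos'],1),'yang',np.degrees(np.arctan2(R[1,1],R[0,1])).round(1),'w',round(s['gripper_width'],3),'ff',s['finger_force'],'F',np.round(s['force'],1))
E
python3 - <<'E'
from h import *
st(); look('wrist',ALL[:5],'w1.png'); look('scene',ALL[5:]); look('top',ALL[:5]+ALL[5:])
E
```

```text
t 1.83 eef [ 343.5 -384.2  231.5] yang -54.1 w 1.002 ff 0.0 F [ 0.5 -0.1  0.7]
wrist mill 0.91 [ 489. -241.    0.]
wrist garlic 0.78 [ 365. -317.   -1.]
wrist brown_jar_1 0.95 [ 387. -188.   -0.]
wrist brown_jar_1 0.67 [ 467. -374.   -1.]
scene mill_cup 0.72 [521. 287.   4.]
scene mill_cup 0.65 [ 382. -187.   -0.]
scene jar_cup 0.76 [412. 203.   5.]
scene garlic_dish 0.87 [504. 192.   5.]
scene timer_dish 0.77 [419. 304.   8.]
scene timer_dish 0.72 [ 460. -116.   -3.]
top herb_jar 0.87 [462.  18.   3.]
top garlic 0.46 [ 359. -321.    3.]
top brown_jar_1 0.48 [ 468. -370.    0.]
top mill_cup 0.69 [521. 286.   1.]
top mill_cup 0.27 [425. 303.   6.]
top jar_cup 0.55 [411. 198.   9.]
top garlic_dish 0.2 [ 360. -323.    4.]
top timer_dish 0.86 [420. 305.   6.]
```

View pics/w1.png

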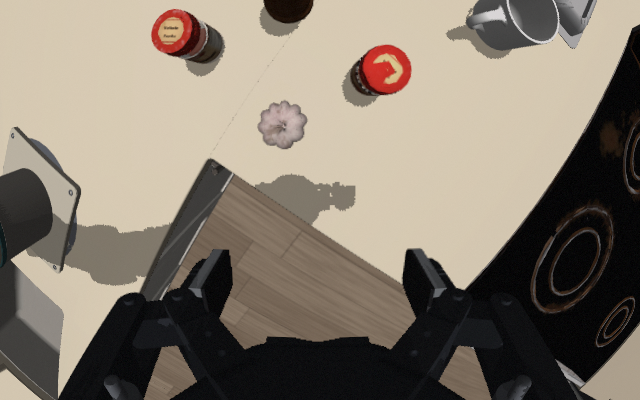

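The wrist view shows the garlic at (283,124), with brown caps at (180,35) and (382,70). I'll sharpen the garlic fix with a ray.

```bash
cat >> h.py <<'E'
def ray(n,uv,z,c):
    f=200/np.tan(np.radians(c['fovy']/2)); d=np.array([uv[0]-c['cx'],uv[1]-c['cy']]); 
    if n=='wrist':
        q=np.hypot(*d); th=q/f; v=np.array([d[0]/q*np.sin(th),-d[1]/q*np.sin(th),-np.cos(th)])
    else: v=np.array([d[0]/f,-d[1]/f,-1])
    v=np.array(c['rotation'])@v; o=np.array(c['origin']); return o+v*(z-o[2])/v[2]
def tr(n,t,z,k=0):
    c=r.calibration(n); cam(n)
    L=r.trace(n,t)
    for d in L[:2]:
        v,u=np.nonzero(d['region']); (m,rad)=cv2.minEnclosingCircle(np.c_[u,v].astype(np.float32))
        print(n,t,round(d['confidence'],2),'px',np.round([u.mean(),v.mean()]),'cen',ray(n,(u.mean(),v.mean()),z,c).round(0),'circ',ray(n,m,z,c).round(0),'A',len(u))
E
python3 - <<'E'
from h import *
tr('wrist','garlic',28); tr('scene','garlic',25); print(r.calibration('wrist')['origin'],r.calibration('wrist')['fovy'])
E
```

```text
wrist garlic 0.61 px [281. 124.] cen [ 362. -322.   28.] circ [ 362. -323.   28.] A 1705
scene garlic 0.55 px [395. 169.] cen [ 357. -316.   25.] circ [ 358. -317.   25.] A 222
[ 406.59226945 -339.41711132  373.53413066] 65.70646984690485
```

Call:
{"fn": "jog_arm", "kwargs": {"xyz": [[0.22,0.8,0],[0.22,0.8,0],[0.22,0.8,0],[0.22,0.8,0],[0,0,-1],[0,0,-1],[0,0,-1],[0,0,-1],[0,0,-1],[0,0,-1]], "turn": [0,0,0,0,0,0,0,0,0,0], "fingers": [-1,-1,-1,-1,-1,-1,-1,-1,-1,-1], "force": 25}}

```text
t: 3.92
eef_pos: [361.1, -321.2, 110.5]
tool_rot: [[0.811, 0.585, 0.001], [0.585, -0.811, -0.0], [0.0, 0.001, -1.0]]
force: [-0.2, 0.3, -0.4]
gripper_width: 1.001
finger_force: 0.0
```

```bash
python3 - <<'E'
from h import *
st(); tr('wrist','garlic',28)
E
```

```text
t 3.92 eef [ 361.1 -321.2  110.5] yang -54.2 w 1.001 ff 0.0 F [-0.2  0.3 -0.4]
wrist garlic 0.77 px [318. 201.] cen [ 363. -321.   28.] circ [ 364. -320.   28.] A 3559
```

Call:
{"fn": "jog_arm", "kwargs": {"xyz": [[0.1,0,-0.9],[0,0,-0.9],[0,0,-0.9],[0,0,-0.9],[0,0,-0.8],[0,0,-0.5],[0,0,0],[0,0,0],[0,0,0],[0,0,0]], "turn": [0,0,0,0,0,0,0,0,0,0], "fingers": [-1,-1,-1,-1,-1,-1,1,1,1,1]}}

```text
t: 4.85
eef_pos: [363.3, -321.5, 14.7]
tool_rot: [[0.811, 0.585, 0.001], [0.585, -0.811, -0.001], [0.0, 0.002, -1.0]]
force: [-0.5, 1.6, 3.4]
gripper_width: 0.638
finger_force: 26.1
```

Call:
{"fn": "jog_arm", "kwargs": {"xyz": [[0,0,0],[0,0,0],[0,0,0],[0,0,0.5],[0,0,1],[0,0,1],[0,0,1],[0,0,1],[0,0,1],[0,0,1]], "turn": [0,0,0,0,0,0,0,0,0,0], "fingers": [1,1,1,1,1,1,1,1,1,1]}}

```text
t: 5.68
eef_pos: [362.8, -321.1, 145.4]
tool_rot: [[0.811, 0.585, 0.001], [0.585, -0.811, -0.001], [0.0, 0.001, -1.0]]
force: [-0.8, -0.7, -0.8]
gripper_width: 0.637
finger_force: 26.6
```

Call:
{"fn": "jog_arm", "kwargs": {"xyz": [[0,0.5,1],[0.2,1,1],[0.3,1,0.5],[0.3,1,0],[0.3,1,0],[0.3,1,0],[0.3,1,0],[0.3,1,0],[0.3,1,0],[0.3,1,0]], "turn": [0,0,0,0,0,0,0,0,0,0], "fingers": [1,1,1,1,1,1,1,1,1,1]}}

```text
t: 6.52
eef_pos: [415.0, -130.1, 194.4]
tool_rot: [[0.811, 0.585, 0.001], [0.585, -0.811, -0.0], [0.001, 0.001, -1.0]]
force: [-0.0, -0.2, -1.2]
gripper_width: 0.632
finger_force: 26.6
```

Call:
{"fn": "jog_arm", "kwargs": {"xyz": [[0.3,1,0],[0.3,1,0],[0.3,1,0],[0.3,1,0],[0.3,1,0],[0.3,1,0],[0.3,1,0],[0.3,1,0],[0.3,1,0],[0.3,1,0]], "turn": [0,0,0,0,0,0,0,0,0,0], "fingers": [1,1,1,1,1,1,1,1,1,1]}}

```text
t: 7.35
eef_pos: [475.0, 69.9, 194.4]
tool_rot: [[0.811, 0.585, 0.001], [0.585, -0.811, 0.0], [0.001, 0.001, -1.0]]
force: [-0.6, -0.4, -0.3]
gripper_width: 0.632
finger_force: 26.6
```

```bash
python3 - <<'E'
from h import *
st(); look('wrist',ALL[1:2]+ALL[5:],'w2.png')
tr('wrist','mill_cup',36);tr('wrist','jar_cup',36);tr('wrist','timer_dish',17);tr('wrist','garlic_dish',18)
tr('top','mill_cup',36);tr('top','jar_cup',36);tr('top','timer_dish',17);tr('top','garlic_dish',18)
E
```

```text
t 7.35 eef [475.   69.9 194.4] yang -54.2 w 0.632 ff 26.621643453472643 F [-0.6 -0.4 -0.3]
wrist herb_jar 0.79 [459.  19.  -0.]
wrist mill_cup 0.89 [518. 289.   8.]
wrist jar_cup 0.84 [409. 205.   7.]
wrist garlic_dish 0.72 [510. 193.   3.]
wrist timer_dish 0.75 [430. 302.   5.]
wrist mill_cup 0.64 px [173.  29.] cen [519. 280.  36.] circ [523. 282.  36.] A 4382
wrist jar_cup 0.97 px [179. 153.] cen [414. 202.  36.] circ [412. 202.  36.] A 3579
wrist timer_dish 0.82 px [132.  96.] cen [429. 296.  17.] circ [428. 297.  17.] A 4666
wrist timer_dish 0.35 px [179. 154.] cen [405. 208.  17.] circ [404. 208.  17.] A 3696
wrist garlic_dish 0.82 px [243.  82.] cen [510. 187.  18.] circ [510. 188.  18.] A 5972
top mill_cup 0.67 px [227. 168.] cen [507. 305.  36.] circ [513. 298.  36.] A 241
top timer_dish 0.62 px [221. 194.] cen [421. 301.  17.] circ [421. 305.  17.] A 649
```

View pics/w2.png

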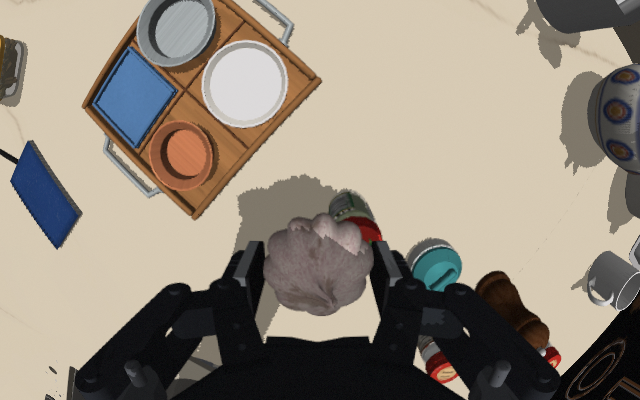

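The wrist view shows the tray with the white dish at (245,84), the copper cup at (182,155), the steel cup at (176,30) and the blue dish at (133,97). The garlic is held firmly. I'm moving over the dish.

Call:
{"fn": "jog_arm", "kwargs": {"xyz": [[0.3,1,0],[0.3,1,0],[0.3,1,0],[0.3,1,0],[0.3,1,-0.5],[0.2,0.8,-1],[0,0,-1],[0,0,0],[0,0,0],[0,0,0]], "turn": [0,0,0,0,0,0,0,0,0,0], "fingers": [1,1,1,1,1,1,1,1,1,1]}}

```text
t: 9.28
eef_pos: [509.2, 184.3, 144.0]
tool_rot: [[0.811, 0.585, 0.001], [0.585, -0.811, -0.0], [0.0, 0.001, -1.0]]
force: [0.8, -0.3, -0.1]
gripper_width: 0.637
finger_force: 26.7
```

```bash
python3 - <<'E'
from h import *
st(); look('wrist',ALL[5:],'w3.png')
tr('wrist','mill_cup',36);tr('wrist','jar_cup',36);tr('wrist','timer_dish',17);tr('wrist','garlic_dish',18)
E
```

```text
t 9.28 eef [509.2 184.3 144. ] yang -54.2 w 0.637 ff 26.698538581113098 F [ 0.8 -0.3 -0.1]
wrist mill_cup 0.65 [519. 288.   5.]
wrist mill_cup 0.31 [409. 200.   6.]
wrist jar_cup 0.89 [409. 205.   5.]
wrist garlic_dish 0.98 [510. 194.   5.]
wrist garlic_dish 0.23 [409. 200.   3.]
wrist timer_dish 0.82 [430. 298.   2.]
wrist mill_cup 0.79 px [228. 109.] cen [526. 286.  36.] circ [525. 287.  36.] A 9076
wrist jar_cup 0.92 px [230. 246.] cen [421. 220.  36.] circ [414. 205.  36.] A 1914
wrist garlic_dish 0.94 px [314. 179.] cen [514. 192.  18.] circ [512. 191.  18.] A 7330
```

View pics/w3.png

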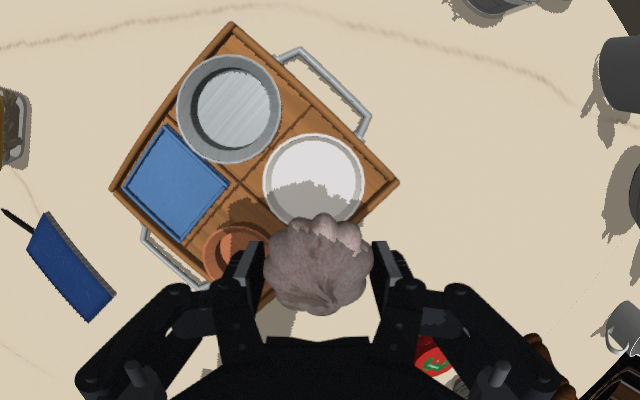

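The wrist view shows the steel cup rim at (229,108), the white dish at (313,182), the blue dish at (176,184) and tray corners at (232,22), (399,182) and (110,185). I'll fit the tray to these.

```bash
python3 - <<'E'
from h import *
from scipy.optimize import least_squares
c=r.calibration('wrist'); R=lambda u,v,z: ray('wrist',(u,v),z,c)[:2]
obs=[R(229,108,36),R(313,182,18),R(176,184,17),R(232,22,18),R(399,182,18),R(110,185,18)]
for o in obs: print(o.round(1))
print('corner dist',np.linalg.norm(obs[3]-obs[4]),np.linalg.norm(obs[3]-obs[5]))
# tray frame: mill(+,+) garlic(+,-) jar(-,-) timer(-,+)
loc=np.array([[50,50],[50,-50],[-50,50],[108,108],[108,-108],[-108,108]])
def M(p,l): k,s=np.cos(p[2]),np.sin(p[2]); return l@np.array([[k,s],[-s,k]])+p[:2]
net=np.array([[522,287],[505,190],[421,304],[412,201.5]]); ln=np.array([[50,50],[50,-50],[-50,50],[-50,-50]])
for nm,f in [('wrist',lambda p:(M(p,loc)-obs).ravel()),('net',lambda p:(M(p,ln)-net).ravel())]:
    s=least_squares(f,[465,245,-.1]); print(nm,s.x.round(3),'res',s.fun.round(1)); print(M(s.x,ln).round(1))
E
```

```text
[526.3 286.2]
[511.1 191.1]
[432.3 297.9]
[587.8 333. ]
[557.4 127.4]
[384.  365.2]
corner dist 207.79748490543815 206.31926503370963
wrist [ 4.69823e+02  2.44736e+02 -1.51000e-01] res [ 0.5  0.4  0.6 -3.3 -4.4  3.8  5.   2.3  2.9 -5.7 -4.7  2.6]
[[526.8 286.6]
 [511.7 187.8]
 [427.9 301.7]
 [412.9 202.8]]
net [ 4.65000e+02  2.45625e+02 -1.38000e-01] res [-0.6  1.3  2.7 -0.8  1.3 -2.  -3.4  1.5]
[[521.4 288.3]
 [507.7 189.2]
 [422.3 302. ]
 [408.6 203. ]]
```

Call:
{"fn": "jog_arm", "kwargs": {"xyz": [[0,0.25,-1],[0,0,-1],[0,0,-1],[0,0,-1],[0,0,-1],[0,0,-0.5],[0,0,-0.2],[0,0,-0.15],[0,0,-0.1],[0,0,0]], "turn": [0,0,0,0,0,0,0,0,0,0], "fingers": [1,1,1,1,1,1,1,1,1,1]}}

```text
t: 10.77
eef_pos: [509.3, 190.1, 25.0]
tool_rot: [[0.811, 0.585, 0.001], [0.585, -0.811, 0.0], [0.001, 0.0, -1.0]]
force: [0.1, 0.1, 0.3]
gripper_width: 0.634
finger_force: 26.7
```

Call:
{"fn": "jog_arm", "kwargs": {"xyz": [[0,0,-0.1],[0,0,0],[0,0,0],[0,0,0],[0,0,0],[0,0,0],[0,0,0.3],[0,0,1],[0,0,1],[0,0,1]], "turn": [0,0,0,0,0,0,0,0,0,0], "fingers": [1,1,-0.6,-0.8,-1,-1,-1,-1,-1,-1]}}

```text
t: 11.6
eef_pos: [508.5, 189.8, 89.1]
tool_rot: [[0.811, 0.585, -0.001], [0.585, -0.811, -0.0], [-0.001, -0.0, -1.0]]
force: [0.3, 0.8, 0.5]
gripper_width: 1.002
finger_force: 0.0
```

Call:
{"fn": "jog_arm", "kwargs": {"xyz": [[0,0,1],[0,0,1],[0,0,1],[-0.4,-0.2,1],[-1,-0.5,1],[-1,-0.5,1],[-1,-0.5,0],[-1,-0.5,0],[0,0,0],[0,0,0]], "turn": [0,0,0,0,0,0,0,0,0,0], "fingers": [-1,-1,-1,-1,-1,-1,-1,-1,-1,-1]}}

```text
t: 12.43
eef_pos: [420.2, 145.5, 208.9]
tool_rot: [[0.811, 0.585, 0.0], [0.585, -0.811, 0.0], [0.0, 0.0, -1.0]]
force: [0.4, -0.3, -0.1]
gripper_width: 1.001
finger_force: 0.0
```

```bash
python3 - <<'E'
from h import *
st(); look('wrist',ALL[2:3]+ALL[5:],'w4.png');look('scene',ALL[2:3]+ALL[5:])
tr('wrist','garlic',35)
E
```

```text
t 12.43 eef [420.2 145.5 208.9] yang -54.2 w 1.001 ff 0.0 F [ 0.4 -0.3 -0.1]
wrist garlic 0.7 [510. 189.   8.]
wrist mill_cup 0.69 [519. 284.   7.]
wrist jar_cup 0.9 [408. 204.   5.]
wrist timer_dish 0.83 [428. 301.   5.]
scene garlic 0.86 [503. 194.   6.]
scene mill_cup 0.76 [522. 292.   8.]
scene mill_cup 0.24 [ 484. -237.   -2.]
scene jar_cup 0.79 [414. 202.   6.]
scene garlic_dish 0.57 [505. 192.   5.]
scene timer_dish 0.76 [419. 304.   8.]
wrist garlic 0.57 px [333.  83.] cen [508. 189.  35.] circ [508. 188.  35.] A 2152
```

View pics/w4.png

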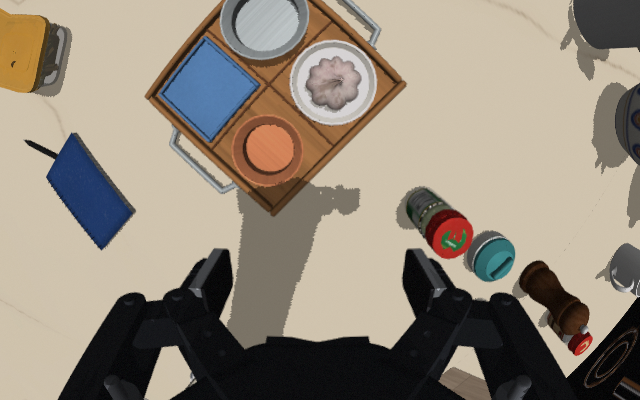

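The garlic sits in the white dish, both centred at about (333,82). Other features: blue dish (210,88), copper cup rim (267,150), steel cup rim (264,18). I'm refitting the tray from this view.

```bash
python3 - <<'E'
from h import *
from scipy.optimize import least_squares
c=r.calibration('wrist'); R=lambda u,v,z: ray('wrist',(u,v),z,c)[:2]
obs=np.array([R(333,82,18),R(209.5,88.5,15),R(267,150,36),R(264,18,36),R(405,84,18),R(147,97,18),R(273,214,18)])
print(obs.round(1).tolist(), 'jar floor',R(270,149,10),'mill floor',R(266,22,10))
loc=np.array([[50,-50],[-50,50],[-50,-50],[50,50],[108,-108],[-108,108],[-108,-108]])
def M(p,l): k,s=np.cos(p[2]),np.sin(p[2]); return p[3]*l@np.array([[k,s],[-s,k]])+p[:2]
ln=np.array([[50,50],[50,-50],[-50,50],[-50,-50]])
s=least_squares(lambda p:(M(p,loc)-obs).ravel(),[465,245,-.1,1]); print(s.x.round(3),'res',s.fun.round(1).tolist()); p=s.x; p[3]=1; print(M(p,ln).round(1))
E
```

```text
[[509.6, 189.4], [428.4, 298.1], [412.6, 203.8], [523.4, 285.8], [556.2, 126.5], [379.7, 361.7], [350.1, 157.8]] jar floor [409.53166072 202.66533984] mill floor [523.99802099 288.87434204]
[ 4.68265e+02  2.44406e+02 -1.46000e-01  9.63000e-01] res [-0.7, 0.4, -0.8, 0.9, 1.1, -0.1, -0.5, -0.7, -0.1, -0.1, 0.8, 0.7, 0.3, -1.2]
[[525.  286.6]
 [510.5 187.7]
 [426.  301.1]
 [411.5 202.2]]
```

Call:
{"fn": "jog_arm", "kwargs": {"xyz": [[0.3,-0.9,0],[0.3,-0.9,0],[0.3,-0.9,0],[0.3,-0.9,0],[0.3,-0.9,0],[0.3,-0.9,0],[0.3,-0.9,0],[0,0,0],[0,0,0],[0,0,0]], "turn": [0,0,0,0,0,0,0,0,0,0], "fingers": [-1,-1,-1,-1,-1,-1,-1,-1,-1,-1]}}

```text
t: 13.97
eef_pos: [462.5, 20.7, 208.3]
tool_rot: [[0.811, 0.586, -0.0], [0.586, -0.811, 0.001], [0.0, -0.001, -1.0]]
force: [-0.4, 0.2, -0.4]
gripper_width: 1.001
finger_force: 0.0
```

```bash
python3 - <<'E'
from h import *
st(); look('wrist',ALL[:5],'w5.png')
c=r.calibration('wrist')
im=r.read_camera('wrist').astype(int); 
m=((im[:,:,0]>140)&(im[:,:,1]<60)&(im[:,:,2]<60)).astype(np.uint8)
n,_,s,ce=cv2.connectedComponentsWithStats(m)
for i in range(1,n):
    if s[i,4]>150: print(s[i],ce[i].round(),ray('wrist',(s[i,0]+s[i,2]/2,s[i,1]+s[i,3]/2),103,c).round(1))
E
```

```text
t 13.97 eef [462.5  20.7 208.3] yang -54.1 w 1.001 ff 0.0 F [-0.4  0.2 -0.4]
wrist mill 0.65 [ 488. -237.   -3.]
wrist herb_jar 0.67 [458.  17.   0.]
wrist garlic 0.59 [509. 191.  10.]
wrist garlic 0.52 [410. 201.   7.]
wrist timer 0.61 [ 466. -116.    5.]
wrist brown_jar_1 0.62 [ 387. -189.   -1.]
[297 176  49  29 751] [323. 188.] [467.7  19.7 103. ]
```

View pics/w5.png

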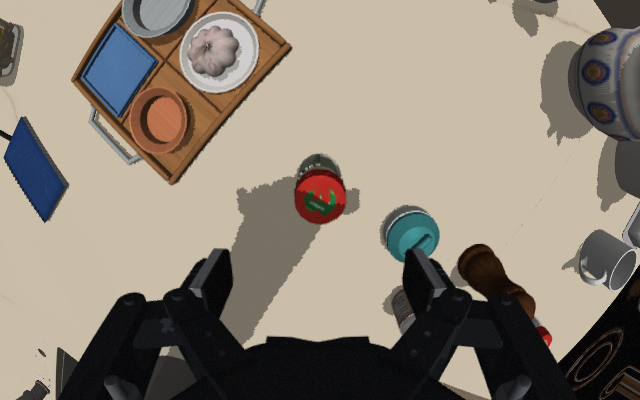

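The wrist view shows the green-emblem cap at (321,198), directly below the gripper. I'm grasping it by the cap.

Call:
{"fn": "jog_arm", "kwargs": {"xyz": [[0,-0.12,-1],[0,0,-1],[0,0,-1],[0,0,-1],[0,0,-1],[0,0,-0.9],[0,0,-0.5],[0,0,0],[0,0,0],[0,0,0]], "turn": [0,0,0,0,0,0,0,0,0,0], "fingers": [-1,-1,-1,-1,-1,-1,-1,-1,1,1], "force": 35}}

```text
t: 15.15
eef_pos: [463.3, 17.7, 80.9]
tool_rot: [[0.811, 0.585, 0.001], [0.585, -0.811, 0.0], [0.001, 0.001, -1.0]]
force: [-0.1, -0.2, 0.1]
gripper_width: 0.744
finger_force: 0.0
```

Call:
{"fn": "jog_arm", "kwargs": {"xyz": [[0,0,0],[0,0,0],[0,0,0],[0,0,0],[0,0,0],[0,0,0],[0,0,0.5],[0,0,1],[0,0,1],[0,0,1]], "turn": [0,0,0,0,0,0,0,0,0,0], "fingers": [1,1,1,1,1,1,1,1,1,1]}}

```text
t: 15.98
eef_pos: [462.5, 17.5, 151.2]
tool_rot: [[0.811, 0.585, -0.0], [0.585, -0.811, -0.0], [-0.0, -0.0, -1.0]]
force: [0.1, 0.1, -1.2]
gripper_width: 0.511
finger_force: 36.0
```

```bash
python3 - <<'E'
from h import *
st(); look('scene',ALL[1:2],'s6.png'); look('wrist',ALL[1:2])
E
```

```text
t 15.98 eef [462.5  17.5 151.2] yang -54.2 w 0.511 ff 36.04355335235596 F [ 0.1  0.1 -1.2]
scene herb_jar 0.94 [459.  18.  68.]
scene herb_jar 0.47 [ 465. -371.   -0.]
scene herb_jar 0.32 [421. 302.   8.]
wrist herb_jar 0.6 [460.  17.  71.]
```

Call:
{"fn": "jog_arm", "kwargs": {"xyz": [[-0.25,0.94,0.5],[-0.25,0.94,0],[-0.25,0.94,0],[-0.25,0.94,0],[-0.25,0.94,0],[-0.25,0.94,0],[-0.25,0.94,0],[-0.25,0.94,0],[-0.25,0.94,0],[-0.25,0.9,0]], "turn": [0,0,0,0,0,0,0,0,0,0], "fingers": [1,1,1,1,1,1,1,1,1,1]}}

```text
t: 17.02
eef_pos: [411.6, 205.3, 159.0]
tool_rot: [[0.811, 0.586, -0.002], [0.586, -0.811, -0.001], [-0.003, -0.0, -1.0]]
force: [-0.8, 0.3, -1.6]
gripper_width: 0.506
finger_force: 36.2
```

Call:
{"fn": "jog_arm", "kwargs": {"xyz": [[0,0,0],[0,0,0],[0,0,-0.5],[0,0,-0.5],[0,0,0],[0,0,0],[0,0,0],[0,0,0],[0,0,0],[0,0,0]], "turn": [0,0,0,0,0,0,0,0,0,0], "fingers": [1,1,1,1,1,1,1,1,1,1]}}

```text
t: 17.85
eef_pos: [413.1, 204.7, 140.7]
tool_rot: [[0.811, 0.585, 0.001], [0.585, -0.811, 0.0], [0.001, 0.0, -1.0]]
force: [-0.0, 1.1, -1.7]
gripper_width: 0.512
finger_force: 36.2
```

```bash
python3 - <<'E'
from h import *
st(); look('scene',['herb_jar','jar_cup'])
im=cam('scene'); cv2.imwrite('pics/s7.png',cv2.resize(im[170:310,160:320,::-1],None,fx=4,fy=4,interpolation=2))
E
```

```text
t 17.85 eef [413.1 204.7 140.7] yang -54.2 w 0.512 ff 36.164764165878296 F [-0.   1.1 -1.7]
scene herb_jar 0.95 [411. 206.  57.]
scene jar_cup 0.79 [412. 204.   5.]
```

View pics/s7.png

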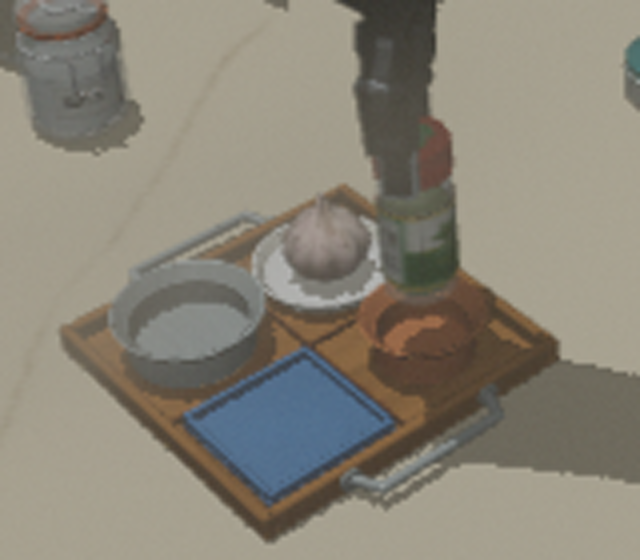

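The crop shows the garlic seated in its dish and the herb jar (green label) hanging upright over the copper cup at (425,330). Lowering.

Call:
{"fn": "jog_arm", "kwargs": {"xyz": [[0,0,-0.6],[0,0,-0.6],[0,0,-0.4],[0,0,-0.3],[0,0,-0.25],[0,0,-0.15],[0,0,-0.1],[0,0,0],[0,0,0],[0,0,0]], "turn": [0,0,0,0,0,0,0,0,0,0], "fingers": [1,1,1,1,1,1,1,1,1,1]}}

```text
t: 18.88
eef_pos: [413.1, 204.9, 92.6]
tool_rot: [[0.811, 0.585, 0.001], [0.585, -0.811, 0.0], [0.001, 0.0, -1.0]]
force: [0.9, -0.1, -0.8]
gripper_width: 0.507
finger_force: 36.2
```

Call:
{"fn": "jog_arm", "kwargs": {"xyz": [[0,0,-0.1],[0,0,-0.05],[0,0,0],[0,0,0],[0,0,0],[0,0,0],[0,0,0],[0,0,0],[0,0,0],[0,0,0]], "turn": [0,0,0,0,0,0,0,0,0,0], "fingers": [1,1,1,1,1,1,1,1,1,1]}}

```text
t: 19.72
eef_pos: [413.7, 205.4, 91.3]
tool_rot: [[0.811, 0.585, 0.003], [0.585, -0.811, 0.002], [0.003, 0.0, -1.0]]
force: [-3.0, -0.2, 19.9]
gripper_width: 0.51
finger_force: 38.1
```

Call:
{"fn": "jog_arm", "kwargs": {"xyz": [[0,0,0.05],[0,0,0],[0,0,0],[0,0,0],[0,0,0.4],[0,0,1],[0,0,1],[0,0,1],[0,0,1],[0,0,1]], "turn": [0,0,0,0,0,0,0,0,0,0], "fingers": [0.6,-0.2,-0.4,-0.6,-0.6,-0.6,-1,-1,-1,-1]}}

```text
t: 20.55
eef_pos: [412.6, 204.6, 199.6]
tool_rot: [[0.811, 0.585, -0.0], [0.585, -0.811, -0.0], [-0.0, -0.0, -1.0]]
force: [-0.9, -0.2, -0.9]
gripper_width: 1.0
finger_force: 0.0
```

```bash
python3 - <<'E'
from h import *
st(); look('wrist',['herb_jar','jar_cup','timer','garlic']);look('scene',['herb_jar','jar_cup','timer','garlic'])
E
```

```text
t 20.55 eef [412.6 204.6 199.6] yang -54.2 w 1.0 ff 0.0 F [-0.9 -0.2 -0.9]
wrist herb_jar 0.85 [410. 204.  11.]
wrist timer 0.69 [ 466. -114.    0.]
wrist garlic 0.72 [511. 194.  11.]
scene herb_jar 0.81 [411. 202.   8.]
scene jar_cup 0.78 [411. 205.   6.]
scene timer 0.58 [ 484. -239.    1.]
scene timer 0.56 [ 460. -114.   -4.]
scene garlic 0.6 [506. 194.   8.]
scene garlic 0.21 [ 468. -370.   -3.]
```

Call:
{"fn": "jog_arm", "kwargs": {"xyz": [[0.2,-1,0],[0.2,-1,0],[0.2,-1,0],[0.2,-1,0],[0.2,-1,0],[0.2,-1,0],[0.2,-1,0],[0.2,-1,0],[0.2,-1,0],[0.2,-1,0]], "turn": [0,0,0,0,0,0,0,0,0,0], "fingers": [-1,-1,-1,-1,-1,-1,-1,-1,-1,-1]}}

```text
t: 21.88
eef_pos: [452.6, 3.7, 197.8]
tool_rot: [[0.811, 0.585, -0.001], [0.585, -0.811, -0.0], [-0.001, -0.001, -1.0]]
force: [0.5, 0.0, -0.0]
gripper_width: 1.003
finger_force: 0.0
```

Call:
{"fn": "jog_arm", "kwargs": {"xyz": [[0.2,-1,0],[0.2,-1,0],[0.1,-1,0],[0,-1,0],[0,-1,0],[0,-1,0],[0,0,0],[0,0,0],[0,0,0],[0,0,0]], "turn": [0,0,0,0,0,0,0,0,0,0], "fingers": [-1,-1,-1,-1,-1,-1,-1,-1,-1,-1]}}

```text
t: 22.72
eef_pos: [462.7, -114.0, 198.1]
tool_rot: [[0.81, 0.587, -0.001], [0.587, -0.81, 0.001], [-0.0, -0.001, -1.0]]
force: [-0.4, -0.1, 0.7]
gripper_width: 1.0
finger_force: 0.0
```

```bash
python3 - <<'E'
from h import *
st(); look('wrist',ALL[:5],'w8.png'); tr('wrist','timer',35); tr('top','timer',35)
E
```

```text
t 22.72 eef [ 462.7 -114.   198.1] yang -54.1 w 1.0 ff 0.0 F [-0.4 -0.1  0.7]
wrist mill 0.77 [ 488. -241.   -2.]
wrist herb_jar 0.55 [407. 205.   8.]
wrist garlic 0.88 [510. 193.  11.]
wrist timer 0.62 [ 468. -114.    2.]
wrist timer 0.49 [511. 191.  11.]
wrist brown_jar_1 0.55 [ 385. -188.   -1.]
wrist timer 0.72 px [320. 172.] cen [ 469. -114.   35.] circ [ 469. -114.   35.] A 3264
top timer 0.7 px [346. 209.] cen [ 459. -118.   35.] circ [ 459. -118.   35.] A 352
```

View pics/w8.png

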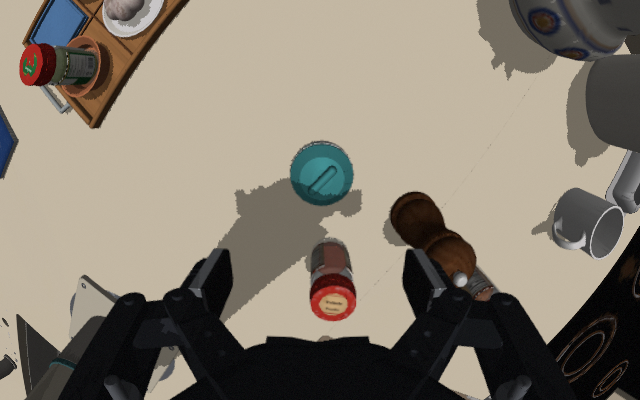

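The herb jar stands in the copper cup. The timer is at (322,174) and brown_jar_1's cap at (333,300), about 105 mm from the timer. I'm descending partway and measuring again.

Call:
{"fn": "jog_arm", "kwargs": {"xyz": [[0.15,0,-1],[0,0,-1],[0,0,-1],[0,0,-1],[0,0,-0.7],[0,0,0],[0,0,0],[0,0,0],[0,0,0],[0,0,0]], "turn": [0,0,0,0,0,0,0,0,0,0], "fingers": [-1,-1,-1,-1,-1,-1,-1,-1,-1,-1]}}

```text
t: 24.05
eef_pos: [466.6, -115.4, 105.3]
tool_rot: [[0.811, 0.585, 0.002], [0.585, -0.811, -0.0], [0.001, 0.001, -1.0]]
force: [-0.6, -1.3, 0.1]
gripper_width: 1.0
finger_force: 0.0
```

```bash
python3 - <<'E'
from h import *
st(); look('wrist',ALL[3:5],'w9.png'); tr('wrist','timer',35); tr('wrist','timer',45)
E
```

```text
t 24.05 eef [ 466.6 -115.4  105.3] yang -54.2 w 1.0 ff 0.0 F [-0.6 -1.3  0.1]
wrist timer 0.85 [ 466. -116.    2.]
wrist brown_jar_1 0.93 [ 388. -188.   -1.]
wrist timer 0.89 px [319. 204.] cen [ 470. -114.   35.] circ [ 470. -114.   35.] A 6085
wrist timer 0.31 px [18. 67.] cen [410. 205.  35.] circ [409. 209.  35.] A 1692
wrist timer 0.92 px [319. 203.] cen [ 473. -111.   45.] circ [ 474. -111.   45.] A 6192
```

View pics/w9.png

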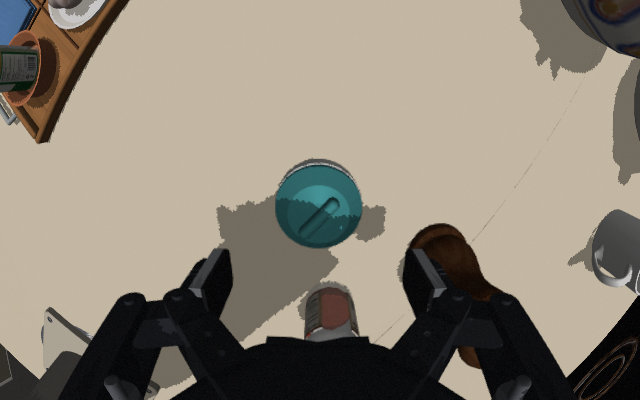

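Call:
{"fn": "jog_arm", "kwargs": {"xyz": [[0.1,0.05,-1],[0,0,-1],[0,0,-1],[0,0,-0.9],[0,0,-0.5],[0,0,0],[0,0,0],[0,0,0],[0,0,0],[0,0,0]], "turn": [0,0,0,0,0,0,0,0,0,0], "fingers": [-1,-1,-1,-1,-1,-1,-1,1,1,1], "force": 40}}

```text
t: 25.23
eef_pos: [468.8, -114.7, 18.4]
tool_rot: [[0.811, 0.585, 0.003], [0.585, -0.811, -0.001], [0.002, 0.002, -1.0]]
force: [-4.9, 1.2, 39.2]
gripper_width: 0.725
finger_force: 69.1
```

Call:
{"fn": "jog_arm", "kwargs": {"xyz": [[0,0,0],[0,0,0],[0,0,0],[0,0,0],[0,0,0.3],[0,0,1],[0,0,1],[0,0,1],[0,0,1],[0,0,1]], "turn": [0,0,0,0,0,0,0,0,0,0], "fingers": [1,1,1,1,1,1,1,1,1,1]}}

```text
t: 26.07
eef_pos: [467.7, -114.2, 124.0]
tool_rot: [[0.811, 0.585, 0.001], [0.585, -0.811, -0.0], [0.001, 0.001, -1.0]]
force: [0.2, 0.2, -2.6]
gripper_width: 0.712
finger_force: 71.5
```

```bash
python3 - <<'E'
from h import *
st(); look('wrist',['timer']);look('scene',['timer']); look('top',['timer'])
E
```

```text
t 26.07 eef [ 467.7 -114.2  124. ] yang -54.2 w 0.712 ff 71.50838610170467 F [ 0.2  0.2 -2.6]
wrist timer 0.96 [ 466. -114.  105.]
scene timer 0.63 [ 463. -115.  103.]
top timer 0.69 [ 465. -118.  104.]
```

Call:
{"fn": "jog_arm", "kwargs": {"xyz": [[0,0.5,1],[-0.1,1,1],[-0.1,1,1],[-0.1,1,0.5],[-0.1,1,0],[-0.1,1,0],[-0.1,1,0],[-0.1,1,0],[-0.1,1,0],[-0.1,1,0]], "turn": [0,0,0,0,0,0,0,0,0,0], "fingers": [1,1,1,1,1,1,1,1,1,1]}}

```text
t: 27.2
eef_pos: [448.8, 76.5, 191.1]
tool_rot: [[0.811, 0.585, -0.003], [0.585, -0.811, -0.001], [-0.002, -0.001, -1.0]]
force: [-0.5, 0.7, -1.8]
gripper_width: 0.71
finger_force: 71.5
```

Call:
{"fn": "jog_arm", "kwargs": {"xyz": [[-0.1,1,0],[-0.1,1,0],[-0.1,1,0],[-0.1,1,0],[-0.1,1,0],[-0.1,1,0],[-0.1,1,0],[-0.1,1,0],[-0.1,1,0],[-0.1,1,0]], "turn": [0,0,0,0,0,0,0,0,0,0], "fingers": [1,1,1,1,1,1,1,1,1,1]}}

```text
t: 28.03
eef_pos: [428.8, 276.2, 190.9]
tool_rot: [[0.811, 0.585, -0.002], [0.585, -0.811, -0.002], [-0.003, 0.0, -1.0]]
force: [-0.1, 0.6, -1.6]
gripper_width: 0.715
finger_force: 71.5
```

Call:
{"fn": "jog_arm", "kwargs": {"xyz": [[-0.2,1,0],[0,0.4,0],[0,0,0],[0,0,-1],[0,0,-1],[0,0,-1],[0,0,-1],[0,0,0],[0,0,0],[0,0,0]], "turn": [0,0,0,0,0,0,0,0,0,0], "fingers": [1,1,1,1,1,1,1,1,1,1]}}

```text
t: 28.87
eef_pos: [426.5, 303.0, 112.9]
tool_rot: [[0.811, 0.584, 0.001], [0.584, -0.811, -0.0], [0.0, 0.001, -1.0]]
force: [0.9, 0.5, -0.8]
gripper_width: 0.711
finger_force: 71.5
```

```bash
python3 - <<'E'
from h import *
st(); look('scene',['timer','timer_dish','mill_cup'])
look('wrist',['timer','timer_dish','mill_cup','herb_jar','garlic']);look('top',['timer','timer_dish','mill_cup'])
im=cam('scene'); cv2.imwrite('pics/s10.png',cv2.resize(im[170:310,160:320,::-1],None,fx=4,fy=4,interpolation=2))
E
```

```text
t 28.87 eef [426.5 303.  112.9] yang -54.2 w 0.711 ff 71.54856077162549 F [ 0.9  0.5 -0.8]
scene timer 0.61 [418. 302.  92.]
scene timer_dish 0.63 [418. 305.   7.]
scene mill_cup 0.67 [521. 289.   4.]
wrist timer_dish 0.7 [431. 302.   3.]
wrist mill_cup 0.69 [518. 289.   6.]
wrist garlic 0.61 [507. 189.   9.]
top mill_cup 0.82 [522. 285.   7.]
```

View pics/s10.png

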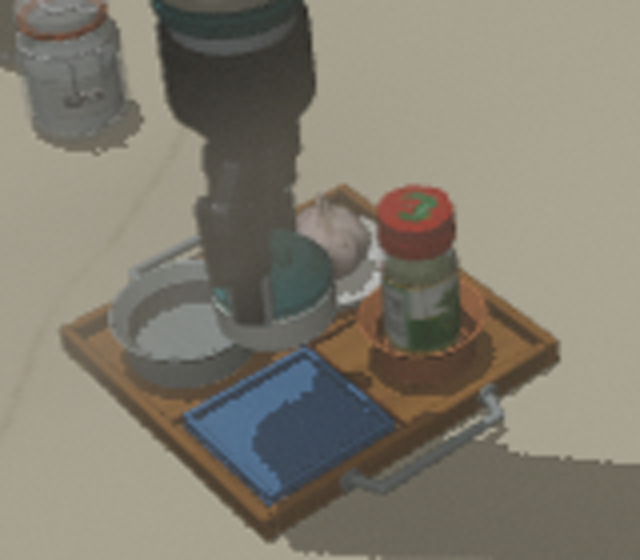

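The crop shows the timer held level above the blue dish, and the herb jar and garlic seated. I'm lowering it.

Call:
{"fn": "jog_arm", "kwargs": {"xyz": [[-0.05,0.07,-1],[0,0,-1],[0,0,-0.9],[0,0,-0.6],[0,0,-0.3],[0,0,-0.2],[0,0,-0.1],[0,0,0],[0,0,0],[0,0,0]], "turn": [0,0,0,0,0,0,0,0,0,0], "fingers": [1,1,1,1,1,1,1,1,1,1]}}

```text
t: 30.45
eef_pos: [425.3, 305.4, 31.0]
tool_rot: [[0.811, 0.585, 0.001], [0.585, -0.811, 0.001], [0.001, -0.0, -1.0]]
force: [0.2, 1.3, -2.0]
gripper_width: 0.716
finger_force: 71.5
```

Call:
{"fn": "jog_arm", "kwargs": {"xyz": [[0,0,-0.1],[0,0,0],[0,0,0],[0,0,0],[0,0,0],[0,0,0],[0,0,0],[0,0,0],[0,0,0],[0,0,0]], "turn": [0,0,0,0,0,0,0,0,0,0], "fingers": [1,1,1,1,1,1,1,1,1,1]}}

```text
t: 31.28
eef_pos: [425.3, 305.4, 29.6]
tool_rot: [[0.811, 0.585, 0.001], [0.585, -0.811, 0.001], [0.002, -0.0, -1.0]]
force: [-1.2, -1.6, 8.6]
gripper_width: 0.714
finger_force: 74.9
```

Call:
{"fn": "jog_arm", "kwargs": {"xyz": [[0,0,0],[0,0,0],[0,0,0],[0,0,0],[0,0,0],[0,0,0.4],[0,0,1],[0,0,1],[0,0,1],[0,0,1]], "turn": [0,0,0,0,0,0,0,0,0,0], "fingers": [-0.6,-0.8,-1,-1,-1,-1,-1,-1,-1,-1]}}

```text
t: 32.12
eef_pos: [424.7, 305.0, 117.6]
tool_rot: [[0.811, 0.585, -0.0], [0.585, -0.811, -0.0], [-0.0, 0.0, -1.0]]
force: [0.1, 0.2, 0.1]
gripper_width: 1.001
finger_force: 0.0
```

Call:
{"fn": "jog_arm", "kwargs": {"xyz": [[0,0,1],[0,0,1],[0,0,1],[0,0,1],[0,-0.5,1],[0,-1,0.5],[0,-1,0],[0,-1,0],[0,-1,0],[0,-1,0]], "turn": [0,0,0,0,0,0,0,0,0,0], "fingers": [-1,-1,-1,-1,-1,-1,-1,-1,-1,-1]}}

```text
t: 32.95
eef_pos: [424.5, 194.1, 226.9]
tool_rot: [[0.811, 0.586, 0.0], [0.586, -0.811, 0.0], [0.001, 0.0, -1.0]]
force: [-0.3, -1.0, -0.2]
gripper_width: 0.997
finger_force: 0.0
```

```bash
python3 - <<'E'
from h import *
st(); look('scene',['timer','timer_dish','mill','brown_jar_1'])
look('wrist',['timer','timer_dish','mill_cup','herb_jar','garlic'],'w11.png');look('top',['timer','timer_dish','mill_cup','mill'])
E
```

```text
t 32.95 eef [424.5 194.1 226.9] yang -54.2 w 0.997 ff 0.0 F [-0.3 -1.  -0.2]
scene timer 0.96 [416. 303.   9.]
scene timer_dish 0.66 [417. 302.   6.]
scene mill 0.79 [ 484. -237.   -3.]
scene brown_jar_1 0.61 [ 384. -189.   -1.]
scene brown_jar_1 0.61 [ 465. -370.   -1.]
wrist timer 0.69 [423. 307.  11.]
wrist timer_dish 0.73 [510. 191.   7.]
wrist mill_cup 0.86 [521. 289.   6.]
wrist herb_jar 0.61 [411. 206.   9.]
wrist garlic 0.59 [507. 192.   8.]
top mill 0.86 [ 487. -242.    5.]
```

View pics/w11.png

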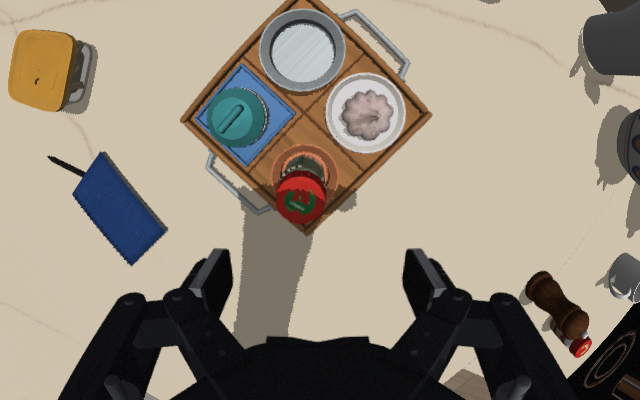

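The wrist view shows the timer in the blue dish (237,117), the garlic (367,115) and the herb jar (302,185) all seated. The steel cup at (303,50) is free. Next is the mill.

Call:
{"fn": "jog_arm", "kwargs": {"xyz": [[0.15,-1,0],[0.15,-1,0],[0.15,-1,0],[0.15,-1,0],[0.15,-1,0],[0.15,-1,0],[0.15,-1,0],[0.15,-1,0],[0.15,-1,0],[0.15,-1,0]], "turn": [0,0,0,0,0,0,0,0,0,0], "fingers": [-1,-1,-1,-1,-1,-1,-1,-1,-1,-1]}}

```text
t: 34.58
eef_pos: [454.9, -5.9, 226.4]
tool_rot: [[0.811, 0.585, 0.0], [0.585, -0.811, 0.0], [0.0, 0.0, -1.0]]
force: [0.6, -0.1, -0.8]
gripper_width: 1.001
finger_force: 0.0
```

Call:
{"fn": "jog_arm", "kwargs": {"xyz": [[0.15,-1,0],[0.15,-1,0],[0.15,-1,0],[0.15,-1,0],[0.15,-1,0],[0.15,-1,0],[0.15,-1,0],[0.15,-1,0],[0.15,-1,0],[0.15,-1,0]], "turn": [0,0,0,0,0,0,0,0,0,0], "fingers": [-1,-1,-1,-1,-1,-1,-1,-1,-1,-1]}}

```text
t: 35.42
eef_pos: [484.8, -205.9, 226.3]
tool_rot: [[0.811, 0.585, -0.0], [0.585, -0.811, 0.0], [0.0, -0.0, -1.0]]
force: [0.1, -0.3, 0.4]
gripper_width: 1.001
finger_force: 0.0
```

Call:
{"fn": "jog_arm", "kwargs": {"xyz": [[0.1,-1,0],[0,-0.6,0],[0,0,0],[0,0,0],[0,0,0],[0,0,0],[0,0,0],[0,0,0],[0,0,0],[0,0,0]], "turn": [0,0,0,0,0,0,0,0,0,0], "fingers": [-1,-1,-1,-1,-1,-1,-1,-1,-1,-1]}}

```text
t: 36.25
eef_pos: [486.9, -236.5, 226.3]
tool_rot: [[0.81, 0.586, 0.0], [0.586, -0.81, 0.0], [0.0, -0.0, -1.0]]
force: [-0.1, -0.2, 0.3]
gripper_width: 0.999
finger_force: 0.0
```

```bash
python3 - <<'E'
from h import *
st(); c=r.calibration('wrist'); look('wrist',['mill','brown_jar_1'],'w12.png')
L=r.trace('wrist','mill'); v,u=np.nonzero(L[0]['region']); print(u.min(),u.max(),v.min(),v.max())
top=v>v.max()-30; print('low part u',u[top].min(),u[top].max())
for uv,z in [((317,215),150),((317,215),125)]: print(ray('wrist',uv,z,c).round(1))
E
```

```text
t 36.25 eef [ 486.9 -236.5  226.3] yang -54.1 w 0.999 ff 0.0 F [-0.1 -0.2  0.3]
wrist mill 0.61 [ 488. -238.   -1.]
wrist brown_jar_1 0.75 [ 384. -189.    1.]
wrist brown_jar_1 0.71 [ 463. -372.   -1.]
291 349 142 226
low part u 291 349
[ 481.1 -240.7  150. ]
[ 473.2 -246.4  125. ]
```

View pics/w12.png

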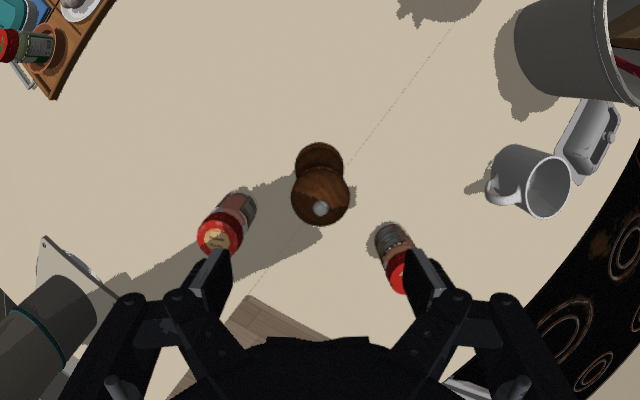

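The mill is centred below at (320,190), with its knob at (320,208). The brown jars at (220,235) and (398,265) are clear of the finger paths. Grasping.

Call:
{"fn": "jog_arm", "kwargs": {"xyz": [[0.03,-0.1,-1],[0,0,-1],[0,0,-1],[0,0,-1],[0,0,-1],[0,0,-0.8],[0,0,-0.4],[0,0,0],[0,0,0],[0,0,0]], "turn": [0,0,0,0,0,0,0,0,0,0], "fingers": [-1,-1,-1,-1,-1,-1,-1,-1,-1,1], "force": 50}}

```text
t: 37.28
eef_pos: [488.1, -239.3, 103.2]
tool_rot: [[0.811, 0.585, 0.002], [0.585, -0.811, -0.001], [0.001, 0.002, -1.0]]
force: [0.5, 0.0, 0.8]
gripper_width: 0.883
finger_force: 0.0
```

Call:
{"fn": "jog_arm", "kwargs": {"xyz": [[0,0,0],[0,0,0],[0,0,0],[0,0,0],[0,0,0],[0,0,0],[0,0,0.2],[0,0,0.5],[0,0,1],[0,0,1]], "turn": [0,0,0,0,0,0,0,0,0,0], "fingers": [1,1,1,1,1,1,1,1,1,1]}}

```text
t: 38.12
eef_pos: [486.6, -238.6, 156.9]
tool_rot: [[0.811, 0.585, -0.002], [0.585, -0.811, 0.001], [-0.001, -0.002, -1.0]]
force: [1.5, 0.7, -2.4]
gripper_width: 0.539
finger_force: 51.7
```

```bash
python3 - <<'E'
from h import *
st(); look('wrist',['mill']); look('scene',['mill','brown_jar_1'])
E
```

```text
t 38.12 eef [ 486.6 -238.6  156.9] yang -54.2 w 0.539 ff 51.701537966901014 F [ 1.5  0.7 -2.4]
wrist mill 0.71 [ 486. -235.   51.]
scene mill 0.96 [ 486. -239.   53.]
scene mill 0.19 [503. 194.   8.]
scene brown_jar_1 0.8 [ 382. -189.   -1.]
scene brown_jar_1 0.71 [ 464. -369.   -1.]
scene brown_jar_1 0.5 [420. 304.   9.]
```

Call:
{"fn": "jog_arm", "kwargs": {"xyz": [[0,0.5,1],[0,1,1],[0,1,1],[0,1,0],[0,1,0],[0,1,0],[0,1,0],[0,1,0],[0,1,0],[0,1,0]], "turn": [0,0,0,0,0,0,0,0,0,0], "fingers": [1,1,1,1,1,1,1,1,1,1]}}

```text
t: 39.2
eef_pos: [486.4, -47.8, 215.2]
tool_rot: [[0.811, 0.585, -0.003], [0.585, -0.811, 0.0], [-0.002, -0.002, -1.0]]
force: [1.4, -1.4, -1.6]
gripper_width: 0.542
finger_force: 52.1
```

Call:
{"fn": "jog_arm", "kwargs": {"xyz": [[0,1,0],[0,1,0],[0,1,0],[0,1,0],[0,1,0],[0,1,0],[0,1,0],[0,1,0],[0,1,0],[0,1,0]], "turn": [0,0,0,0,0,0,0,0,0,0], "fingers": [1,1,1,1,1,1,1,1,1,1]}}

```text
t: 40.03
eef_pos: [486.4, 151.8, 215.1]
tool_rot: [[0.811, 0.585, -0.003], [0.585, -0.811, -0.001], [-0.003, -0.001, -1.0]]
force: [-0.5, -0.1, -1.9]
gripper_width: 0.541
finger_force: 52.1
```

Call:
{"fn": "jog_arm", "kwargs": {"xyz": [[0,1,0],[0,1,0],[0,1,0],[0,1,0],[0.6,0.9,0],[0.6,0.9,0],[0.6,0.9,0],[0,0,0],[0,0,0],[0,0,0]], "turn": [0,0,0,0,0,0,0,0,0,0], "fingers": [1,1,1,1,1,1,1,1,1,1]}}

```text
t: 40.87
eef_pos: [522.3, 283.9, 215.0]
tool_rot: [[0.811, 0.585, -0.003], [0.585, -0.811, -0.002], [-0.004, 0.0, -1.0]]
force: [-0.1, -0.3, -2.1]
gripper_width: 0.545
finger_force: 52.1
```

```bash
python3 - <<'E'
from h import *
st(); look('wrist',['mill','mill_cup','garlic']); look('scene',['mill','mill_cup']); look('top',['mill','mill_cup'])
E
```

```text
t 40.87 eef [522.3 283.9 215. ] yang -54.2 w 0.545 ff 52.08412066912615 F [-0.1 -0.3 -2.1]
wrist mill 0.9 [523. 281. 107.]
wrist mill_cup 0.56 [521. 288.   9.]
wrist garlic 0.77 [509. 191.  10.]
scene mill 0.67 [520. 284. 110.]
scene mill_cup 0.76 [523. 288.   1.]
top mill_cup 0.58 [523. 285.   4.]
```

Call:
{"fn": "jog_arm", "kwargs": {"xyz": [[0.07,0.2,-0.5],[0,0,-0.5],[0,0,-1],[0,0,-1],[0,0,0],[0,0,0],[0,0,0],[0,0,0],[0,0,0],[0,0,0]], "turn": [0,0,0,0,0,0,0,0,0,0], "fingers": [1,1,1,1,1,1,1,1,1,1]}}

```text
t: 42.2
eef_pos: [525.3, 289.4, 157.3]
tool_rot: [[0.811, 0.585, 0.002], [0.585, -0.811, 0.001], [0.002, 0.0, -1.0]]
force: [0.4, 0.3, -2.3]
gripper_width: 0.538
finger_force: 52.1
```

```bash
python3 - <<'E'
from h import *
st(); look('wrist',['mill','mill_cup']); look('scene',['mill','mill_cup'])
im=cam('scene'); cv2.imwrite('pics/s13.png',cv2.resize(im[170:310,160:320,::-1],None,fx=4,fy=4,interpolation=2))
E
```

```text
t 42.2 eef [525.3 289.4 157.3] yang -54.2 w 0.538 ff 52.10462237138245 F [ 0.4  0.3 -2.3]
wrist mill 0.67 [523. 292.  52.]
wrist mill_cup 0.52 [ 466. -373.   -4.]
scene mill 0.62 [522. 293.  52.]
```

View pics/s13.png

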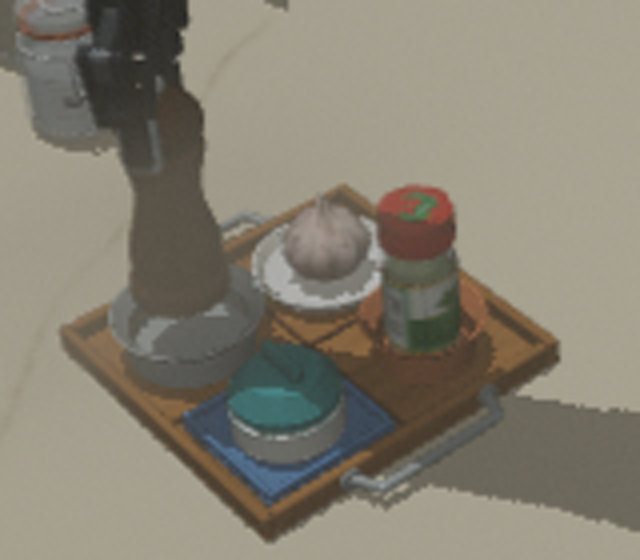

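The mill hangs upright over the steel cup (187,320), with the timer, garlic and jar seated. Lowering the mill.

Call:
{"fn": "jog_arm", "kwargs": {"xyz": [[0,-0.07,-0.6],[0,0,-0.6],[0,0,-0.4],[0,0,-0.2],[0,0,-0.15],[0,0,-0.1],[0,0,0],[0,0,0],[0,0,0],[0,0,0]], "turn": [0,0,0,0,0,0,0,0,0,0], "fingers": [1,1,1,1,1,1,1,1,1,1]}}

```text
t: 43.38
eef_pos: [525.1, 287.9, 115.7]
tool_rot: [[0.811, 0.585, 0.001], [0.585, -0.811, 0.0], [0.001, 0.0, -1.0]]
force: [-0.6, -0.5, -2.0]
gripper_width: 0.538
finger_force: 52.1
```

Call:
{"fn": "jog_arm", "kwargs": {"xyz": [[0,0,-0.08],[0,0,-0.06],[0,0,0],[0,0,0],[0,0,0],[0,0,0],[0,0,0],[0,0,0],[0,0,0],[0,0,0]], "turn": [0,0,0,0,0,0,0,0,0,0], "fingers": [1,1,1,1,1,1,1,1,1,1]}}

```text
t: 44.22
eef_pos: [525.8, 288.4, 113.8]
tool_rot: [[0.811, 0.585, 0.002], [0.585, -0.811, 0.002], [0.003, 0.0, -1.0]]
force: [0.2, 0.6, 5.7]
gripper_width: 0.539
finger_force: 52.7
```

Call:
{"fn": "jog_arm", "kwargs": {"xyz": [[0,0,0],[0,0,0],[0,0,0],[0,0,0],[0,0,0],[0,0,0.4],[0,0,1],[0,0,1],[0,0,1],[0,0,1]], "turn": [0,0,0,0,0,0,0,0,0,0], "fingers": [-0.3,-0.6,-0.8,-0.8,-0.8,-0.8,-1,-1,-1,-1]}}

```text
t: 45.05
eef_pos: [524.8, 287.6, 202.0]
tool_rot: [[0.811, 0.585, 0.0], [0.585, -0.811, 0.0], [0.0, 0.0, -1.0]]
force: [-0.3, -0.2, 0.6]
gripper_width: 1.0
finger_force: 0.0
```

Call:
{"fn": "jog_arm", "kwargs": {"xyz": [[-0.5,-1,0.8],[-0.5,-1,0],[-0.5,-1,0],[-0.5,-1,0],[-0.5,-1,0],[-0.5,-1,0],[-0.5,-1,0],[0,0,0],[0,0,0],[0,0,0]], "turn": [0,0,0,0,0,0,0,0,0,0], "fingers": [-1,-1,-1,-1,-1,-1,-1,-1,-1,-1]}}

```text
t: 45.88
eef_pos: [455.5, 148.5, 217.1]
tool_rot: [[0.811, 0.586, 0.002], [0.586, -0.811, 0.001], [0.002, 0.0, -1.0]]
force: [0.5, 1.5, 0.1]
gripper_width: 0.997
finger_force: 0.0
```

```bash
python3 - <<'E'
from h import *
st(); look('scene',ALL); look('wrist',['mill','timer','herb_jar','garlic','garlic_dish','timer_dish','mill_cup'],'w14.png')
E
```

```text
t 45.88 eef [455.5 148.5 217.1] yang -54.2 w 0.997 ff 0.0 F [0.5 1.5 0.1]
scene mill 0.69 [523. 289.   8.]
scene herb_jar 0.56 [412. 204.  10.]
scene garlic 0.75 [501. 193.   9.]
scene timer 0.78 [417. 307.   7.]
scene timer 0.49 [412. 204.  10.]
scene timer 0.43 [507. 193.   6.]
scene brown_jar_1 0.6 [ 467. -372.   -1.]
scene mill_cup 0.71 [522. 289.   5.]
scene jar_cup 0.86 [413. 205.   3.]
scene garlic_dish 0.4 [420. 306.   7.]
scene timer_dish 0.71 [421. 302.   7.]
wrist mill 0.69 [528. 287.   7.]
wrist timer 0.8 [426. 305.  13.]
wrist herb_jar 0.59 [410. 205.  10.]
wrist garlic 0.8 [511. 196.  10.]
```

View pics/w14.png

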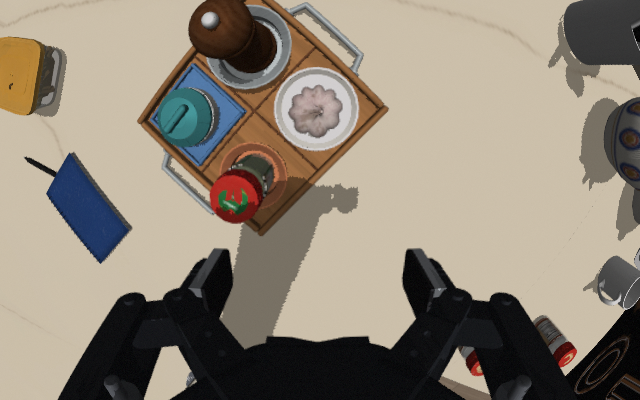

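All four items are standing in their own places, with marks within about 6 mm of each centre and heights at floor level. Both brown jars are standing and undisturbed, and the robot is clear, so I'm handing in.

```bash
python3 -c "
from bench import r
print(r.close_job())"
```

```text
the job is handed in; nothing more can be done
None
```

I put the mill, herb jar, garlic and timer upright in their own cups and dishes, left both brown-labelled jars standing at their starts, and handed the job in at about 46 s; no verdict came back.

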